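# Kit the replacement capacitors for three repair jobs

### The arm

A 7-joint arm with a two-finger parallel gripper is mounted at the origin on a cart in front of the work surface, level with it; the furniture and walls round the work are solid. World frame = base frame: x ahead of the robot, y to its left, z up, the work surface at z = 0. Lengths are in m, angles in rad, forces in N, time in s.
With the tool pointing down it reaches from about 0.4 to 0.85 m from the base axis. Payload 10.4 kg.
Tool frame: the origin (TCP) lies midway between the tips of the shut fingers; the grasp point (between the pads) lies 19 mm behind it; z points along the fingers, y is the direction in which the jaws open and shut (so a half turn about z gives the same grasp; the last joint's range is limited). The gripper opens to 85 mm and grips with 20 to 120 N. Pads are 22 mm wide; open, the fingers measure 114 mm over their backs; the gripper's body (76 mm by 85 mm) begins 54 mm behind the grasp point. The pads swing forward as they close: fully open they stand 13 mm farther back than shut.
Start: joints at [-1.167, 0.332, -0.065, 1.46, 0.022, 1.35, -0.088], TCP at [0.259, 0.569, 0.231] pointing down, gripper open.
Joint ranges: [-2.6, 2.6], [-0.5, 2.12], [-1.47, 1.34], [0.16, 2.42], [-1.27, 4.41], [0.06, 2.06], [-2.6, 2.6]. Speed limits (rad/s): [2.22, 2.22, 2.79, 2.79, 3.14, 3.14, 3.14].

### API

Orientations are given as a unit quaternion [x, y, z, w].
In Python, from workcell import manip, viewer gives the robot as it stands.
- The arm moves only by the tool move_arm, never from a script. Its argument "deltas" is a list of rows, each a list of 7 numbers: the shift along the tool's x, y, z in m, then the turn, a rotation vector about the tool's x, y, z in degrees, then the opening, from -1 (shut) to 1 (fully open). In form: [[dx, dy, dz, wx, wy, wz, gripper], ...]. A call has 1 to 10 rows; each row shifts and turns the commanded pose from where the row before left it, along the tool's axes as they then stand; what a row does not reach is not made up. A row lasts 1/8 s, in which the tool goes at most 62.5 mm and 10.7 degrees, less where a joint would pass 70% of its speed; a pose out of reach is approached as far as the arm can. A call with a gripper value outside its range is refused whole. The fingers move at their own pace and stop on an object; "force" is the grip in N (left out, the last holds). Time passes only in rows, so rows that do not move let the fingers close. It gives the time, the measured TCP pose, the force and the opening at its end, in the units of the state.
- manip.get_obs(): the state, without advancing time (a new reading comes with each control period).
- viewer.camera(name): name is "scene" or "top" or "wrist"; returns (picture, depth): 420x560x3 uint8, red, green, blue; 420x560 float32, m along the optical axis (not along the pixel's ray), 0 where there is no reading.
- viewer.calibration(name): a dict with "fx", "fy", "cx", "cy" (pixels), "dist" ([k1, k2, p1, p2, k3] as OpenCV has them; the pictures are not rectified), "R" (3x3) and "t" (3): a world point X has camera coordinates R X + t; the wrist camera has in their place "T_tool_cam" (4x4, takes a point from camera to tool coordinates, whose origin is the TCP and whose axes are the flange's). Camera axes: x right, y down, z forward; pixel columns grow to the right and rows downward; lengths in m; the calibration is good to about 2 mm. A picture is of the moment at which its call begins: read the wrist's pose just before it. calibration takes no time and is no camera call.
- manip.hand_in(): hands the job in, once; it reports no verdict.
The state is a dict: "clock": time; "joint_pos": joint angles; "joint_velocities": joint speeds; "tau": joint torques, N m; "position": TCP position; "ee_rot": TCP orientation; "ft_force": force on the tool from outside, world axes, zero at the start; "torque": the same for the moment, N m; "grip_width": opening from 0.0 (shut) to 1.0 (fully open).
Only numpy, scipy, OpenCV 4.12 (cv2) and the standard library are available. Lean on these libraries where they do the work, as an engineer would, in place of code of your own. Each camera call takes 0.05 s, during which the arm holds its last target.

### The job

Kit the three repair jobs: pick the four capacitors out of the things on the bench and stand each one upright in the empty component well of its job tray: the blue and the black capacitor both in the tray with the long brown circuit board, the brown capacitor in the tray with the small green module, and the green capacitor in the tray with the black power adapter. Leave the red and the black roll of tape and the yellow braid reel where they are.

Things in the scene. Friction and masses are not known exactly. Their poses are not given: they have to be found in the camera images.
- cap_blue: blue electrolytic capacitor, a plain upright cylinder with a silver spot on top, 22 mm in diameter and 32 mm high, about 20 g, loose, standing on end; origin at the centre of its underside, z up along its axis
- cap_black: black electrolytic capacitor, a plain upright cylinder with a silver spot on top, 18 mm in diameter and 30 mm high, about 20 g, loose, standing on end; origin at the centre of its underside, z up along its axis
- cap_brown: brown electrolytic capacitor, a plain upright cylinder with a silver spot on top, 25 mm in diameter and 36 mm high, about 20 g, loose, standing on end; origin at the centre of its underside, z up along its axis
- cap_green: green electrolytic capacitor, a plain upright cylinder with a silver spot on top, 20 mm in diameter and 28 mm high, about 20 g, loose, standing on end; origin at the centre of its underside, z up along its axis
- tray_board: light grey job tray, fixed, 135 (x) x 128 (y) mm, floor 3 mm thick, walls and divider 2.5 mm thick, 12 mm high; origin: centre of its underside, z up. Empty component well: the -x half (nearer the robot), inside 62 x 123 mm, centre at x = -34, y = 0, floor at z = 3 mm. In the +x half, fixed: a long brown circuit board (45 x 110 mm) with parts up to 32 mm high
- tray_module: light grey job tray, fixed, 135 (x) x 128 (y) mm, floor 3 mm thick, walls and divider 2.5 mm thick, 12 mm high; origin: centre of its underside, z up. Empty component well: the -x half (nearer the robot), inside 62 x 123 mm, centre at x = -34, y = 0, floor at z = 3 mm. In the +x half, fixed: a small green circuit module (40 x 60 mm, 18 mm high)
- tray_adapter: light grey job tray, fixed, 135 (x) x 128 (y) mm, floor 3 mm thick, walls and divider 2.5 mm thick, 12 mm high; origin: centre of its underside, z up. Empty component well: the -x half (nearer the robot), inside 62 x 123 mm, centre at x = -34, y = 0, floor at z = 3 mm. In the +x half, fixed: a black power adapter (50 x 94 mm, 32 mm high), lying across
- tape: bystander, loose, not to be moved: roll of red insulating tape lying flat, 56 mm in diameter, 18 mm high; origin at the centre of its underside
- tape_dark: bystander, loose, not to be moved: roll of black insulating tape lying flat, 62 mm in diameter, 18 mm high; origin at the centre of its underside
- wick: bystander, loose, not to be moved: yellow reel of desoldering braid lying flat, 36 mm in diameter, 12 mm high; origin at the centre of its underside

How it is judged:
By the outcome, as a careful person would: the job done as asked, in the order asked, and still so for the second after the job is handed in, with the robot touching nothing.
It also fails if it takes over 88 s, if anything falls off the work surface, if the arm or the gripper's body presses on something with over 40 N, if the wrist force passes 120 N, or if a joint passes its speed limit or range.

## Working session

There is one attempt and no reset: what is moved stays moved. The work goes in short steps, Python scripts to look and compute and a tool call to move; the robot and the scene stay as the last step left them, time stands still between calls to the robot, and variables do not carry over. Pictures are saved under pics/ and viewed, and the job is handed in when it is done.

Besides the shell and the picture viewer there is one more tool, called after "Emit:" as a command line: name --pt "numbers of a row" for each row, then --argument value for the rest. move_arm: Moves the arm, as the interface text tells. Its arguments: {"type":"object","properties":{"deltas":{"type":"array"},"force":{"type":"number"}},"required":["deltas"]}

```bash
mkdir -p pics; ls
python3 - <<'E'
from workcell import manip, viewer
import cv2,numpy as np
print(manip.get_obs())
for n in ["scene","top"]:
    p,d=viewer.camera(n); cv2.imwrite(f"pics/{n}0.png",p[:,:,::-1]); np.save(f"{n}_d.npy",d); np.save(f"{n}_p.npy",p)
    c=viewer.calibration(n); print(n,c)
E
```

```text
pics
{'clock': 0.0, 'joint_pos': array([-1.16659001,  0.33287457, -0.06470614,  1.46094789,  0.02162784,
        1.34993655, -0.08851422]), 'joint_velocities': array([-2.72048415e-03, -2.17806545e-03, -8.31870951e-06, -7.64940923e-04,
        4.72931739e-04, -3.95935983e-04, -9.06104979e-04]), 'tau': array([-3.28972210e-04, -6.25436282e+01,  4.86784370e-02, -3.91596007e+01,
        1.63249369e-02,  9.78259777e-03,  2.19175615e-05]), 'position': array([0.25857808, 0.56857191, 0.23051115]), 'ee_rot': array([ 2.11777823e-01,  9.77317560e-01, -7.26833862e-04, -1.08802118e-04]), 'ft_force': array([ 0.90307775,  0.76136908, -0.17969245]), 'torque': array([0.05912395, 0.03392299, 0.0016321 ]), 'grip_width': 0.996684773461414}
scene {'fx': 476.71458594713454, 'fy': 476.71458594713454, 'cx': 286.3299696409417, 'cy': 220.57307729725767, 'dist': array([-0.10644427,  0.        ,  0.        ,  0.        ,  0.        ]), 'R': array([[-0.74729145, -0.66443604, -0.00895785],
       [-0.27288615,  0.31915085, -0.90756591],
       [ 0.60587841, -0.67577177, -0.4198141 ]]), 't': array([0.4606748 , 0.16758127, 0.62913362])}
top {'fx': 518.900206912974, 'fy': 518.900206912974, 'cx': 277.8495475524744, 'cy': 205.66633019263355, 'dist': array([0.00399394, 0.        , 0.        , 0.        , 0.        ]), 'R': array([[ 0.02585305, -0.99960483, -0.01103605],
       [-0.99207174, -0.02429692, -0.12330174],
       [ 0.12298487,  0.01413628, -0.99230786]]), 't': array([0.07497927, 0.55141555, 0.95615593])}
```

View pics/scene0.png

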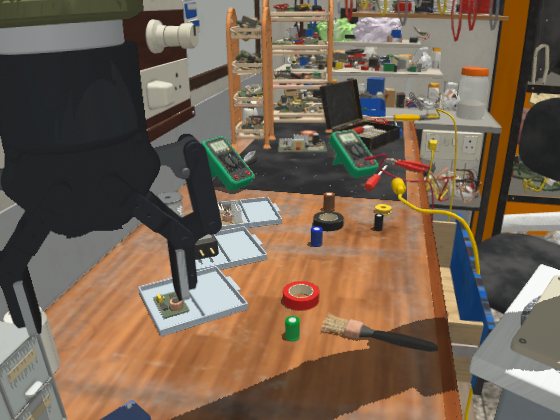

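View pics/top0.png

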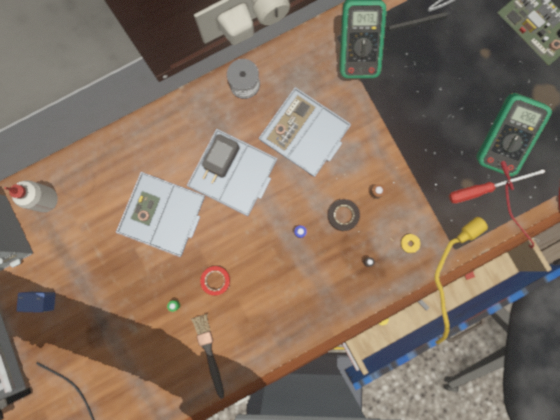

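The top view shows the caps: green (173,306), blue (300,231), brown (377,191) and black (370,262). The trays are module (160,214), adapter (232,171) and board (305,131), all rotated. Red tape is at (215,280), dark tape at (344,214) and the reel at (411,243). Next I'll measure them.

```bash
cat > h.py <<'E'
import numpy as np,cv2
from workcell import manip, viewer
def cal(n): return viewer.calibration(n)
def K(c): return np.array([[c['fx'],0,c['cx']],[0,c['fy'],c['cy']],[0,0,1]])
def cloud(c,d):
    h,w=d.shape; uv=np.stack(np.meshgrid(np.arange(w),np.arange(h)),-1).reshape(-1,1,2).astype(np.float64)
    n=cv2.undistortPoints(uv,K(c),np.array(c['dist'])).reshape(h,w,2)
    P=np.dstack([n[...,0]*d,n[...,1]*d,d])
    return (P-c['t'])@c['R'] if 'R' in c else P
def onz(c,u,v,z):
    n=cv2.undistortPoints(np.array([[[u,v]]],float),K(c),np.array(c['dist'])).reshape(2)
    r=c['R'].T@np.array([n[0],n[1],1]); o=-c['R'].T@c['t']
    return o+r*(z-o[2])/r[2]
def proj(c,X):
    return cv2.projectPoints(np.atleast_2d(X).astype(float),cv2.Rodrigues(c['R'])[0],c['t'],K(c),np.array(c['dist']))[0].reshape(-1,2)
E
python3 - <<'E'
from h import *
c=cal("top"); d=np.load("top_d.npy"); p=np.load("top_p.npy"); W=cloud(c,d)
for nm,u,v,r in [("green",173,306,10),("blue",300,231,10),("brown",377,191,10),("black",370,262,10),("redtape",215,280,20),("dark",344,214,20),("wick",411,243,14)]:
    w=W[v-r:v+r+1,u-r:u+r+1].reshape(-1,3); z=w[:,2]; t=np.percentile(z,99)
    m=z>t-0.006; uu=w[m]
    print(nm,"floor",np.round(np.percentile(z,20),4),"top",t.round(4),m.sum(),"c",((uu.min(0)+uu.max(0))/2).round(4),"ext",np.ptp(uu,axis=0).round(4))
# height map crop
Z=W[...,2]
im=np.clip((Z+0.01)/0.06,0,1)*255
a=cv2.resize(p[80:330,100:440,::-1],None,fx=2.3,fy=2.3,interpolation=cv2.INTER_CUBIC); cv2.imwrite("pics/crop.png",a)
cv2.imwrite("pics/z.png",cv2.resize(im[80:330,100:440].astype(np.uint8),None,fx=2.3,fy=2.3))
E
```

```text
green floor -0.0009 top 0.033 89 c [0.3868 0.1837 0.5224] ext [0.0814 0.2178 0.9904]
blue floor -0.0013 top 0.0366 97 c [0.5022 0.0456 0.0344] ext [0.0194 0.0191 0.0073]
brown floor -0.0009 top 0.0405 129 c [ 0.5116 -0.0191  0.5261] ext [0.1681 0.1878 0.983 ]
black floor -0.0013 top 0.0334 71 c [ 0.4419 -0.0093  0.5228] ext [0.0289 0.1683 0.9896]
redtape floor -0.001 top 0.0214 385 c [0.4055 0.1547 0.5165] ext [0.0533 0.1597 1.0021]
dark floor -0.0009 top 0.0215 514 c [0.4977 0.0032 0.5166] ext [0.1404 0.1433 1.0021]
wick floor -0.0012 top 0.0163 192 c [ 0.4654 -0.0553  0.514 ] ext [0.0757 0.2602 1.0073]
```

View pics/crop.png

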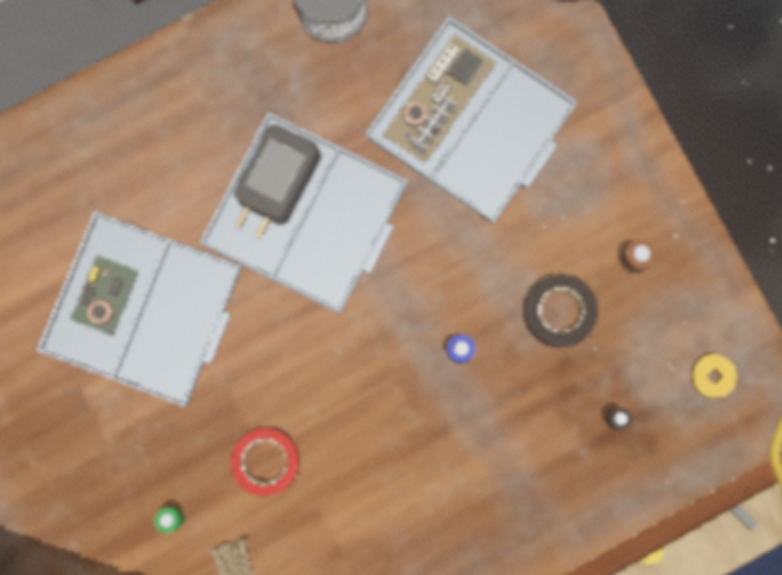

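View pics/z.png

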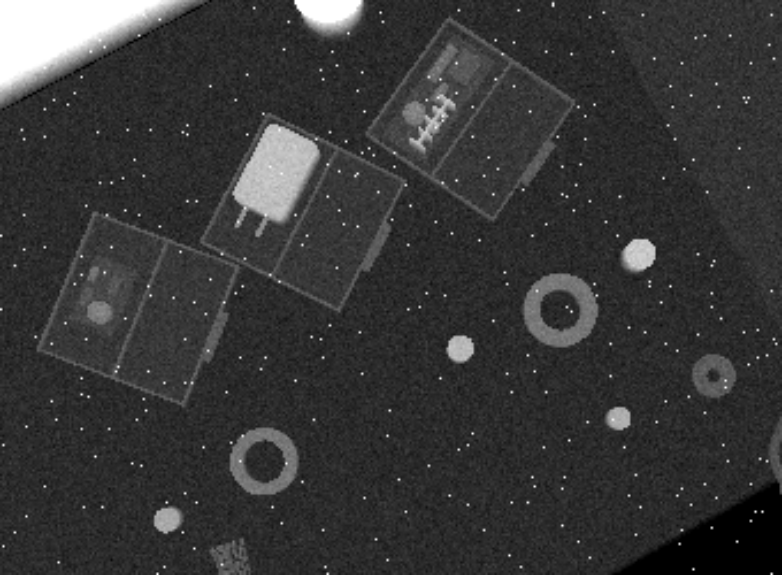

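Run:
```python
from h import *
c=cal("top"); d=np.load("top_d.npy"); d=cv2.medianBlur(d,3); W=cloud(c,d); Z=W[...,2]
for nm,u,v,H,D in [("green",173,306,28,20),("blue",300,231,32,22),("brown",377,191,36,25),("black",370,262,30,18),("redtape",215,280,18,56),("dark",344,214,18,62),("wick",411,243,12,36)]:
    m=((Z>H/1000*.75)&(Z<.05)).astype(np.uint8)
    n,l,s,ce=cv2.connectedComponentsWithStats(m)
    k=[i for i in range(1,n) if s[i][0]-2<=u<=s[i][0]+s[i][2]+2 and s[i][1]-2<=v<=s[i][1]+s[i][3]+2 and s[i][4]>30]
    for i in k:
        P=W[l==i]; top=P[P[:,2]>np.median(P[:,2])-.004]
        (cx,cy),r=cv2.minEnclosingCircle((top[:,:2]*1000).astype(np.float32))
        mm=(top[:,:2].min(0)+top[:,:2].max(0))/2*1000
        px=proj(c,[[cx/1000,cy/1000,H/1000]])
        print(nm,"c",round(cx,1),round(cy,1),"2r",round(2*r,1),"want",D,"mean",(P.mean(0)*1000).round(1),"bb",mm.round(1),"top",np.median(P[:,2]).round(4))
o=lambda a:[(x/2.3+100,y/2.3+80) for x,y in a]
for nm,q in [("board",[(450,20),(574,101),(494,219),(368,133)]),("adapter",[(268,114),(405,181),(340,310),(203,242)]),("module",[(95,213),(238,267),(185,404),(39,350)])]:
    X=np.array([onz(c,u,v,.012)[:2] for u,v in o(q)])*1000
    ce=X.mean(0); ex=((X[0]+X[3])-(X[1]+X[2]))/2; ey=((X[0]+X[1])-(X[2]+X[3]))/2
    print(nm,X.round(0).tolist(),"c",ce.round(1),"Lx",np.linalg.norm(ex).round(1),"Ly",np.linalg.norm(ey).round(1),"yaw x",np.degrees(np.arctan2(ex[1],ex[0])).round(1),"yaw y",np.degrees(np.arctan2(ey[1],ey[0])).round(1)-90,"well",(ce-34*ex/np.linalg.norm(ex)).round(1))
```

```text
green c 356.0 283.3 2r 20.3 want 20 mean [356.  282.9  29. ] bb [355.3 283.2] top 0.0292
blue c 502.4 46.0 2r 21.6 want 22 mean [502.1  46.   32.7] bb [502.2  45.5] top 0.033
brown c 584.6 -101.7 2r 25.1 want 25 mean [ 584.  -101.1   36. ] bb [ 584.1 -101.8] top 0.0365
black c 448.4 -86.3 2r 18.1 want 18 mean [448.1 -85.7  30.1] bb [448.  -86.1] top 0.0307
redtape c 405.0 207.3 2r 56.5 want 56 mean [405.2 207.   17.5] bb [405.5 207.4] top 0.0176
dark c 537.9 -38.4 2r 62.6 want 62 mean [537.7 -38.   17.5] bb [537.6 -38.5] top 0.0176
wick c 486.3 -167.9 2r 36.1 want 36 mean [ 485.9 -167.5   11.4] bb [ 485.9 -168.1] top 0.0114
board [[790.0, 60.0], [719.0, -49.0], [614.0, 18.0], [687.0, 128.0]] c [702.6  39.1] Lx 130.6 Ly 124.2 yaw x 56.8 yaw y -123.2 well [684.   10.7]
adapter [[702.0, 215.0], [646.0, 95.0], [533.0, 147.0], [588.0, 266.0]] c [617.1 181. ] Lx 132.0 Ly 124.3 yaw x 64.9 yaw y -114.5 well [602.7 150.2]
module [[611.0, 360.0], [567.0, 235.0], [450.0, 275.0], [492.0, 401.0]] c [530.4 317.9] Lx 132.6 Ly 124.7 yaw x 71.1 yaw y -108.8 well [519.3 285.7]
```

```bash
cat > go.py <<'E'
import sys
from h import *
from scipy.spatial.transform import Rotation as R
# go.py x y z jawdeg(mm, deg): remaining shift in the tool axes as they stand, and turn about tool z
o=manip.get_obs(); r=R.from_quat(o['ee_rot']); M=r.as_matrix()
x,y,z,j=map(float,sys.argv[1:5])
d=np.array([x,y,z])-o['position']*1000
jaw=np.degrees(np.arctan2(M[1,1],M[0,1])); t=-((j-jaw+90)%180-90)
print("clock",round(o['clock'],2),"pos",(o['position']*1000).round(1),"jaw",jaw.round(1),"tilt z",M[:,2].round(3),"w",round(o['grip_width'],3),"F",o['ft_force'].round(1),"j",o['joint_pos'].round(2))
print("tool delta now mm",(M.T@d).round(1),"turn z",t.round(1),"delta after turn",((r*R.from_rotvec([0,0,np.radians(t)])).as_matrix().T@d).round(1))
E
python3 go.py 502 46 120 -33
```

```text
clock 0.1 pos [258.6 568.7 230.6] jaw 65.5 tilt z [-0.    -0.001 -1.   ] w 0.998 F [ 0.1  1.  -0.4] j [-1.17  0.33 -0.06  1.46  0.02  1.35 -0.09]
tool delta now mm [-437.9 -374.9  111.1] turn z -81.5 delta after turn [ 305.6 -488.8  111.1]
```

Emit:
move_arm --pt "0 0 0.01 0 0 9.8 0.2" --pt "0 0 0.01 0 0 9.8 0.2" --pt "0 0 0.01 0 0 9.8 0.2" --pt "0 0 0.01 0 0 9.8 0.2" --pt "0 0 0.01 0 0 9.8 0.2" --pt "0 0 0.01 0 0 9.8 0.2" --pt "0 0 0.01 0 0 9.8 0.2" --pt "0 0 0.01 0 0 9.8 0.2" --pt "0 0 0.01 0 0 9.8 0.2" --pt "0 0 0.01 0 0 9.8 0.2" --force 30

```text
clock: 1.35
position: [0.2586, 0.5687, 0.1306]
ee_rot: [0.878, 0.479, -0.0, 0.0]
ft_force: [-0.3, -0.1, -0.1]
grip_width: 0.602
```

```bash
python3 go.py 502 46 120 -33
```

```text
clock 1.35 pos [258.6 568.7 130.6] jaw -32.8 tilt z [-0.    -0.001 -1.   ] w 0.602 F [-0.3 -0.1 -0.1] j [-1.36  0.4   0.18  1.59 -0.08  1.15 -1.73]
tool delta now mm [-307.7  487.6   10.9] turn z 0.2 delta after turn [-305.8  488.8   10.9]
```

Emit:
move_arm --pt "-0.02 0.032 0 0 0 0 0.2" --pt "-0.02 0.032 0 0 0 0 0.2" --pt "-0.02 0.032 0 0 0 0 0.2" --pt "-0.02 0.032 0 0 0 0 0.2" --pt "-0.02 0.032 0 0 0 0 0.2" --pt "-0.02 0.032 0 0 0 0 0.2" --pt "-0.02 0.032 0 0 0 0 0.2" --pt "-0.02 0.032 0 0 0 0 0.2" --pt "-0.02 0.032 0 0 0 0 0.2" --pt "-0.02 0.032 0 0 0 0 0.2"

```text
clock: 2.6
position: [0.4217, 0.2272, 0.1312]
ee_rot: [0.877, 0.481, -0.0, -0.0]
ft_force: [0.8, -1.3, 0.1]
grip_width: 0.597
```

```bash
python3 go.py 502 46 120 -33
```

```text
clock 2.6 pos [421.7 227.2 131.2] jaw -32.5 tilt z [-0.  0. -1.] w 0.597 F [ 0.8 -1.3  0.1] j [-0.97  0.09  0.4   1.98 -0.04  1.08 -1.12]
tool delta now mm [-109.8  165.1   11.2] turn z 0.5 delta after turn [-108.2  166.1   11.2]
```

Emit:
move_arm --pt "-0.022 0.033 0 0 0 0 0.2" --pt "-0.022 0.033 0 0 0 0 0.2" --pt "-0.022 0.033 0 0 0 0 0.2" --pt "-0.022 0.033 0 0 0 0 0.2" --pt "-0.022 0.033 0 0 0 0 0.2" --pt "0 0 0 0 0 0 0.2" --pt "0 0 0 0 0 0 0.2"

```text
clock: 3.48
position: [0.5012, 0.0477, 0.131]
ee_rot: [0.876, 0.481, -0.0, -0.0]
ft_force: [-0.4, -0.4, 0.3]
grip_width: 0.599
```

```bash
python3 go.py 502 46 4 -33;python3 - <<'E'
from h import *
p,d=viewer.camera("wrist"); cv2.imwrite("pics/w1.png",p[:,:,::-1]); print(cal("wrist"))
E
```

```text
clock 3.48 pos [501.2  47.7 131. ] jaw -32.4 tilt z [-0.001  0.    -1.   ] w 0.599 F [-0.4 -0.4  0.3] j [-0.71  0.16  0.58  1.93 -0.1   1.08 -0.66]
tool delta now mm [ -1.    1.6 127. ] turn z 0.6 delta after turn [ -1.    1.6 127. ]
{'fx': 325.3647162695992, 'fy': 325.3647162695992, 'cx': 282.2079688897147, 'cy': 208.54787574386526, 'dist': array([-0.05043701,  0.        ,  0.        ,  0.        ,  0.        ]), 'T_tool_cam': array([[ 2.83919541e-04, -9.56385388e-01, -2.92107701e-01,
         7.48998839e-02],
       [ 9.99999889e-01,  1.61843054e-04,  4.42080701e-04,
        -7.78361181e-04],
       [-3.75523921e-04, -2.92107794e-01,  9.56385328e-01,
        -1.42421926e-01],
       [ 0.00000000e+00,  0.00000000e+00,  0.00000000e+00,
         1.00000000e+00]])}
```

View pics/w1.png

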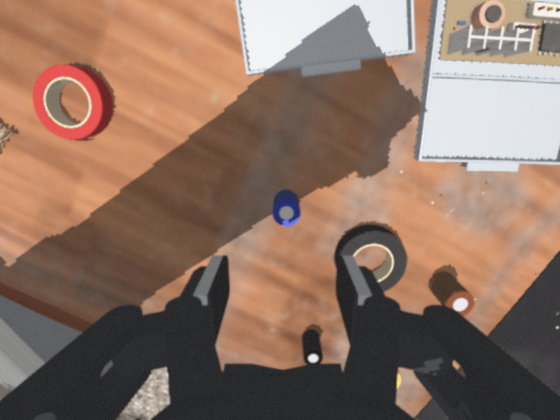

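The wrist view shows the blue cap's top at (286,213), centred between the fingers at columns 225 and 342. I'll check its position using the wrist depth.

```bash
cat > wr.py <<'E'
import sys
from h import *
from scipy.spatial.transform import Rotation as R
# wr.py name  lo hi [u v rad]: centres of blobs between heights lo..hi mm seen by wrist
o=manip.get_obs(); p,d=viewer.camera("wrist"); cv2.imwrite("pics/%s.png"%sys.argv[1],p[:,:,::-1])
c=cal("wrist"); d=cv2.medianBlur(d,3); P=cloud(c,d); T=c['T_tool_cam']
tl=P@T[:3,:3].T+T[:3,3]; W=(tl@R.from_quat(o['ee_rot']).as_matrix().T+o['position'])*1000
W[d==0]=np.nan
lo,hi=map(float,sys.argv[2:4]); m=((W[...,2]>lo)&(W[...,2]<hi)&(d>0)).astype(np.uint8)
n,l,s,ce=cv2.connectedComponentsWithStats(m)
for i in range(1,n):
    if s[i][4]<60: continue
    q=W[l==i]; (a,b),r=cv2.minEnclosingCircle(q[:,:2].astype(np.float32))
    print("px",ce[i].round(0),"n",s[i][4],"c",round(a,1),round(b,1),"2r",round(2*r,1),"z",np.median(q[:,2]).round(1))
E
python3 wr.py w2 30.5 40
```

```text
px [500.  39.] n 839 c 693.3 72.7 2r 48.5 z 34.3
px [287. 212.] n 616 c 502.3 44.7 2r 22.2 z 32.8
px [459. 301.] n 597 c 584.2 -103.1 2r 26.7 z 36.8
px [312. 358.] n 156 c 447.2 -86.8 2r 17.0 z 30.9
```

Emit:
move_arm --pt "-0.001 0.002 0.025 0 0 0 0.2" --pt "0 0 0.03 0 0 0 0.2" --pt "0 0 0.03 0 0 0 0.2" --pt "0 0 0.025 0 0 0 0.2" --pt "0 0 0.016 0 0 0 0.2" --pt "0 0 0 0 0 0 0.2" --pt "0 0 0 0 0 0 -1" --pt "0 0 0 0 0 0 -1" --pt "0 0 0 0 0 0 -1" --pt "0 0 0 0 0 0 -1" --force 30

```text
clock: 4.82
position: [0.5035, 0.0455, 0.0063]
ee_rot: [0.877, 0.481, 0.001, -0.0]
ft_force: [-1.8, 0.3, 7.6]
grip_width: 0.249
```

```bash
python3 go.py 502 46 4 -33
```

```text
clock 4.83 pos [503.5  45.5   6.3] jaw -32.5 tilt z [ 0.002  0.001 -1.   ] w 0.249 F [-1.8  0.3  7.6] j [-0.65  0.36  0.53  2.02 -0.25  0.82 -0.54]
tool delta now mm [-0.4 -1.6  2.3] turn z 0.5 delta after turn [-0.4 -1.6  2.3]
```

Emit:
move_arm --pt "0 0 -0.02 0 0 0 -1" --pt "0 0 -0.03 0 0 0 -1" --pt "0 0 -0.03 0 0 0 -1" --pt "0 0 -0.02 0 0 0 -1" --pt "0 0 0 0 0 0 -1"

```text
clock: 5.45
position: [0.5039, 0.0455, 0.1069]
ee_rot: [0.877, 0.481, 0.002, 0.0]
ft_force: [1.2, -0.0, -0.6]
grip_width: 0.239
```

```bash
python3 go.py 662 25 105 -33; python3 wr.py w3 100 110
```

```text
clock 5.45 pos [503.9  45.5 106.9] jaw -32.5 tilt z [ 0.003  0.002 -1.   ] w 0.239 F [ 1.2 -0.  -0.6] j [-0.71  0.19  0.59  1.95 -0.13  1.03 -0.63]
tool delta now mm [ 67.6 144.4   2.3] turn z 0.5 delta after turn [ 68.9 143.8   2.3]
px [282. 255.] n 320 c 504.7 47.9 2r 21.6 z 105.1
```

View pics/w3.png

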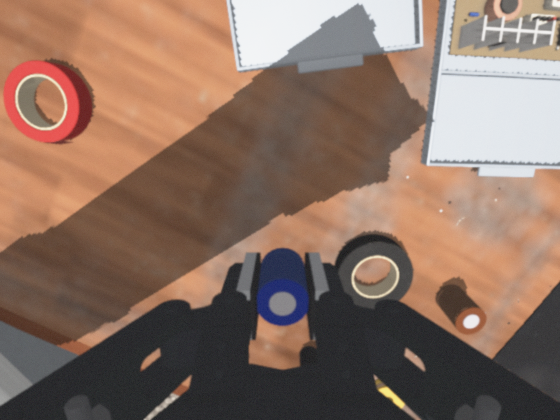

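The blue cap is held upright between the pads at (283,288). Carrying it to the board tray.

Emit:
move_arm --pt "0.0135 0.029 0 0 0 0 -1" --pt "0.0135 0.029 0 0 0 0 -1" --pt "0.0135 0.029 0 0 0 0 -1" --pt "0.0135 0.029 0 0 0 0 -1" --pt "0.0135 0.029 0 0 0 0 -1" --pt "0 0 0 0 0 0 -1" --pt "0 0 0 0 0 0 -1"

```text
clock: 6.38
position: [0.6604, 0.0242, 0.104]
ee_rot: [0.877, 0.481, -0.001, -0.0]
ft_force: [0.2, 0.6, -0.2]
grip_width: 0.245
```

```bash
python3 go.py 662 25 11 -33; python3 wr.py w4 8 16
```

```text
clock 6.38 pos [660.4  24.2 104. ] jaw -32.5 tilt z [-0.002 -0.    -1.   ] w 0.245 F [ 0.2  0.6 -0.2] j [-0.52  0.55  0.57  1.53 -0.31  1.15 -0.45]
tool delta now mm [ 1.7  1.1 93. ] turn z 0.5 delta after turn [ 1.7  1.1 93. ]
px [104.  95.] n 3814 c 612.5 173.1 2r 172.1 z 11.2
px [143.  33.] n 484 c 643.8 189.8 2r 72.5 z 12.1
px [326. 164.] n 3863 c 703.6 40.3 2r 184.0 z 11.3
px [362.  97.] n 649 c 751.7 65.0 2r 39.0 z 15.3
px [374. 123.] n 1124 c 749.9 45.0 2r 32.9 z 10.6
px [328. 116.] n 181 c 724.4 66.8 2r 18.1 z 15.4
px [516. 152.] n 96 c 830.1 -29.8 2r 20.9 z 13.0
px [287. 360.] n 165 c 586.4 -99.6 2r 24.2 z 12.0
```

View pics/w4.png

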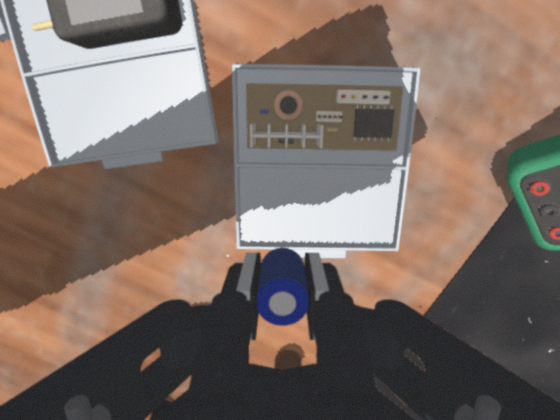

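The tray centre from the wrist camera is (704,40), which agrees with the top camera. The jaws are aligned with the well, so I'll lower and release.

Emit:
move_arm --pt "0.002 0.001 0.025 0 0 0 -1" --pt "0 0 0.03 0 0 0 -1" --pt "0 0 0.022 0 0 0 -1" --pt "0 0 0.01 0 0 0 -1" --pt "0 0 0.005 0 0 0 -1" --pt "0 0 0 0 0 0 -1" --pt "0 0 0 0 0 0 -1"

```text
clock: 7.3
position: [0.6638, 0.0255, 0.0141]
ee_rot: [0.877, 0.481, 0.001, 0.0]
ft_force: [0.6, -0.4, 0.2]
grip_width: 0.248
```

```bash
python3 go.py 662 25 9 -33
```

```text
clock 7.3 pos [663.8  25.5  14.1] jaw -32.5 tilt z [ 0.001  0.    -1.   ] w 0.248 F [ 0.6 -0.4  0.2] j [-0.48  0.66  0.52  1.58 -0.37  1.   -0.42]
tool delta now mm [-1.4 -1.3  5.1] turn z 0.5 delta after turn [-1.4 -1.3  5.1]
```

Emit:
move_arm --pt "0 0 0.003 0 0 0 -1" --pt "0 0 0.001 0 0 0 -1" --pt "0 0 0 0 0 0 -1"

```text
clock: 7.68
position: [0.6633, 0.0256, 0.0095]
ee_rot: [0.877, 0.481, 0.0, -0.0]
ft_force: [-0.7, 0.5, 2.3]
grip_width: 0.244
```

```bash
python3 go.py 662 25 9 -33
```

```text
clock 7.67 pos [663.3  25.6   9.5] jaw -32.5 tilt z [ 0.  0. -1.] w 0.244 F [-0.7  0.5  2.3] j [-0.48  0.66  0.52  1.58 -0.37  1.   -0.42]
tool delta now mm [-1.2 -0.8  0.5] turn z 0.5 delta after turn [-1.2 -0.8  0.5]
```

Contact with the floor at 2 N, so I'll open and rise.

Emit:
move_arm --pt "0 0 0 0 0 0 -0.2" --pt "0 0 0 0 0 0 -0.2" --pt "0 0 -0.005 0 0 0 -0.2" --pt "0 0 -0.02 0 0 0 -0.2" --pt "0 0 -0.03 0 0 0 -0.2" --pt "0 0 -0.04 0 0 0 0.2"

```text
clock: 8.43
position: [0.663, 0.0254, 0.1062]
ee_rot: [0.877, 0.481, -0.0, -0.0]
ft_force: [1.3, 0.1, 0.1]
grip_width: 0.591
```

```bash
python3 go.py 448 -86 105 -33; python3 wr.py w5 32 39
```

```text
clock 8.43 pos [663.   25.4 106.2] jaw -32.5 tilt z [-0. -0. -1.] w 0.591 F [1.3 0.1 0.1] j [-0.52  0.56  0.57  1.52 -0.31  1.16 -0.46]
tool delta now mm [-209.4 -121.6    1.2] turn z 0.5 delta after turn [-210.6 -119.7    1.2]
px [103.  18.] n 4266 c 644.3 196.7 2r 74.9 z 34.9
px [284. 140.] n 474 c 693.1 72.3 2r 47.9 z 34.8
px [537. 199.] n 1731 c 838.3 -66.0 2r 84.9 z 35.7
px [283. 222.] n 790 c 661.9 25.0 2r 22.6 z 35.8
```

View pics/w5.png

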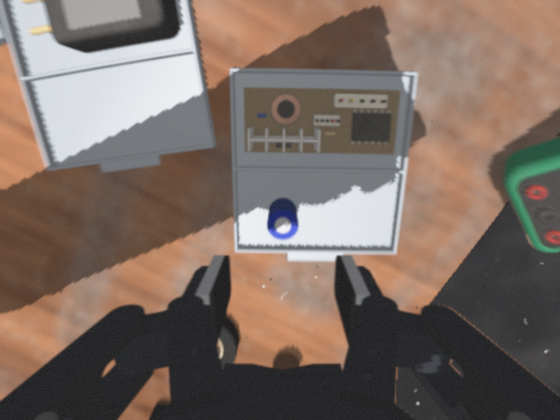

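The blue cap stands in the well, with its top at (283,222) and z = 36 mm. Now the black one.

Emit:
move_arm --pt "-0.03 -0.0174 0 0 0 0 0.2" --pt "-0.03 -0.0174 0 0 0 0 0.2" --pt "-0.03 -0.0174 0 0 0 0 0.2" --pt "-0.03 -0.0174 0 0 0 0 0.2" --pt "-0.03 -0.0174 0 0 0 0 0.2" --pt "-0.03 -0.0174 0 0 0 0 0.2" --pt "-0.03 -0.0174 0 0 0 0 0.2" --pt "0 0 0 0 0 0 0.2" --pt "0 0 0 0 0 0 0.2"

```text
clock: 9.6
position: [0.4488, -0.086, 0.1052]
ee_rot: [0.877, 0.481, 0.001, 0.0]
ft_force: [-0.3, -0.0, -0.3]
grip_width: 0.597
```

```bash
python3 go.py 448 -86.4 4 -33; python3 wr.py w6 28 35
```

```text
clock 9.6 pos [448.8 -86.  105.2] jaw -32.5 tilt z [ 0.002  0.001 -1.   ] w 0.597 F [-0.3 -0.  -0.3] j [-0.56  0.07  0.68  2.07 -0.06  1.01 -0.42]
tool delta now mm [ -0.9  -0.6 101.2] turn z 0.5 delta after turn [ -0.9  -0.6 101.2]
px [455. 135.] n 203 c 583.3 -101.9 2r 24.7 z 31.6
px [283. 222.] n 505 c 447.8 -87.6 2r 18.5 z 30.8
px [458. 368.] n 61 c 503.5 -280.7 2r 19.9 z 30.5
```

Emit:
move_arm --pt "-0.001 0 0.025 0 0 0 0.2" --pt "0 0 0.03 0 0 0 0.2" --pt "0 0 0.028 0 0 0 0.2" --pt "0 0 0.017 0 0 0 0.2" --pt "0 0 0 0 0 0 0.2" --pt "0 0 0 0 0 0 0.2" --pt "0 0 0 0 0 0 -1" --pt "0 0 0 0 0 0 -1" --pt "0 0 0 0 0 0 -1" --pt "0 0 0 0 0 0 -1"

```text
clock: 10.9
position: [0.4478, -0.087, 0.0049]
ee_rot: [0.877, 0.481, 0.001, -0.0]
ft_force: [-1.7, -0.1, 5.6]
grip_width: 0.2
```

```bash
python3 go.py 448 -86.4 4 -33
```

```text
clock 10.9 pos [447.8 -87.    4.9] jaw -32.5 tilt z [ 0.001  0.001 -1.   ] w 0.2 F [-1.7 -0.1  5.6] j [-0.5   0.28  0.65  2.14 -0.24  0.79 -0.26]
tool delta now mm [ 0.6 -0.2  0.9] turn z 0.5 delta after turn [ 0.6 -0.2  0.9]
```

Emit:
move_arm --pt "0 0 -0.02 0 0 0 -1" --pt "0 0 -0.03 0 0 0 -1" --pt "0 0 -0.03 0 0 0 -1" --pt "0 0 -0.02 0 0 0 -1" --pt "0 0 0 0 0 0 -1"

```text
clock: 11.52
position: [0.4483, -0.087, 0.1056]
ee_rot: [0.876, 0.481, 0.002, 0.0]
ft_force: [-0.3, 0.4, 0.2]
grip_width: 0.203
```

```bash
python3 go.py 706 -4 105 -33; python3 wr.py w7 200 300
```

```text
clock 11.53 pos [448.3 -87.  105.6] jaw -32.4 tilt z [ 0.003  0.001 -1.   ] w 0.203 F [-0.3  0.4  0.2] j [-0.58  0.07  0.71  2.07 -0.06  1.01 -0.41]
tool delta now mm [208.3 172.9   1.5] turn z 0.6 delta after turn [210.  170.9   1.5]
px [353. 413.] n 811 c 469.0 -78.2 2r 12.5 z 201.4
px [212. 413.] n 776 c 445.8 -63.8 2r 12.6 z 201.5
```

View pics/w7.png

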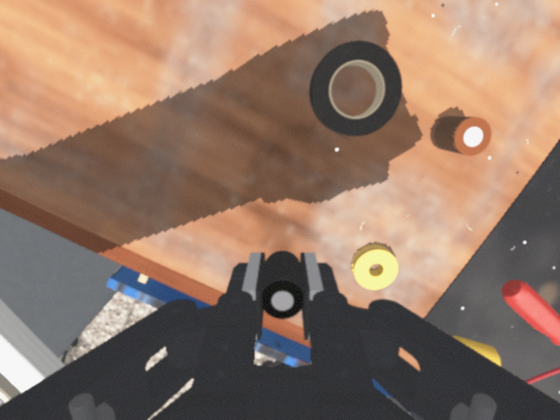

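The black cap is held upright at (283,298). Carrying it to the well.

Emit:
move_arm --pt "0.026 0.0217 0 0 0 0 -1" --pt "0.026 0.0217 0 0 0 0 -1" --pt "0.026 0.0217 0 0 0 0 -1" --pt "0.026 0.0217 0 0 0 0 -1" --pt "0.026 0.0217 0 0 0 0 -1" --pt "0.026 0.0217 0 0 0 0 -1" --pt "0.026 0.0217 0 0 0 0 -1" --pt "0.026 0.0217 0 0 0 0 -1" --pt "0 0 0 0 0 0 -1" --pt "0 0 0 0 0 0 -1"

```text
clock: 12.82
position: [0.7045, -0.0055, 0.1028]
ee_rot: [0.877, 0.481, -0.001, -0.0]
ft_force: [-0.1, -1.1, -0.2]
grip_width: 0.197
```

```bash
python3 go.py 706 -4 9 -33
```

```text
clock 12.82 pos [704.5  -5.5 102.8] jaw -32.5 tilt z [-0.002 -0.001 -1.   ] w 0.197 F [-0.1 -1.1 -0.2] j [-0.45  0.66  0.6   1.39 -0.38  1.21 -0.38]
tool delta now mm [ 2.3  0.6 93.8] turn z 0.5 delta after turn [ 2.3  0.6 93.8]
```

Emit:
move_arm --pt "0.002 0.001 0.025 0 0 0 -1" --pt "0 0 0.03 0 0 0 -1" --pt "0 0 0.024 0 0 0 -1" --pt "0 0 0.01 0 0 0 -1" --pt "0 0 0.003 0 0 0 -1" --pt "0 0 0.001 0 0 0 -1" --pt "0 0 0 0 0 0 -1" --pt "0 0 0 0 0 0 -1"

```text
clock: 13.82
position: [0.7077, -0.0037, 0.012]
ee_rot: [0.877, 0.481, 0.0, 0.0]
ft_force: [-0.0, 0.1, 0.2]
grip_width: 0.197
```

```bash
python3 go.py 706 -4 8 -33
```

```text
clock 13.82 pos [707.7  -3.7  12. ] jaw -32.5 tilt z [ 0.001  0.    -1.   ] w 0.197 F [-0.   0.1  0.2] j [-0.43  0.76  0.56  1.44 -0.43  1.06 -0.35]
tool delta now mm [-1.2 -1.2  4. ] turn z 0.5 delta after turn [-1.2 -1.2  4. ]
```

Emit:
move_arm --pt "0 0 0.002 0 0 0 -1" --pt "0 0 0.0015 0 0 0 -1" --pt "0 0 0 0 0 0 -1" --pt "0 0 0 0 0 0 -0.3" --pt "0 0 0 0 0 0 -0.3" --pt "0 0 -0.005 0 0 0 -0.3" --pt "0 0 -0.02 0 0 0 -0.3" --pt "0 0 -0.03 0 0 0 -0.3" --pt "0 0 -0.04 0 0 0 0.2" --pt "0 0 0 0 0 0 0.2"

```text
clock: 15.08
position: [0.7097, -0.0042, 0.1083]
ee_rot: [0.877, 0.481, 0.003, 0.002]
ft_force: [-0.8, 0.3, 0.7]
grip_width: 0.598
```

```bash
python3 go.py 584 -102 105 10; python3 wr.py w8 30.5 39
```

```text
clock 15.07 pos [709.7  -4.2 108.3] jaw -32.5 tilt z [ 0.007  0.    -1.   ] w 0.598 F [-0.8  0.3  0.7] j [-0.45  0.66  0.6   1.38 -0.38  1.21 -0.38]
tool delta now mm [-150.   -53.6    2.4] turn z -42.5 delta after turn [ -74.5 -140.8    2.4]
px [37. 20.] n 3268 c 648.5 187.3 2r 61.1 z 34.9
px [460. 197.] n 2012 c 844.1 -64.9 2r 92.5 z 35.2
px [197. 140.] n 580 c 693.5 72.7 2r 47.9 z 34.6
px [204. 222.] n 797 c 661.9 24.7 2r 22.9 z 35.8
px [278. 221.] n 510 c 706.5 -3.4 2r 18.5 z 33.8
```

View pics/w8.png

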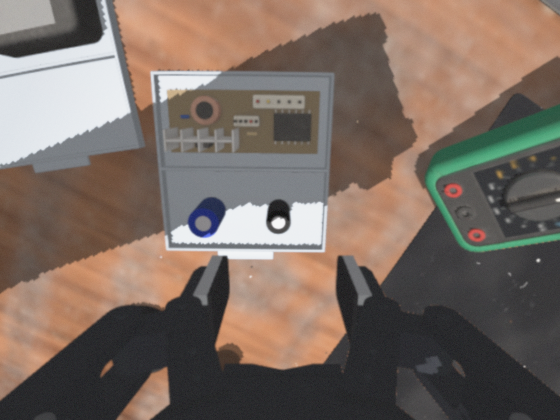

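Both caps stand in the board tray's well, blue at (204,222) and black at (278,221). Next is the brown cap.

Emit:
move_arm --pt "0 0 0 0 0 -10.5 0.3" --pt "0 0 0 0 0 -10.5 0.3" --pt "0 0 0 0 0 -10.5 0.3" --pt "0 0 0 0 0 -10.5 0.3" --pt "-0.015 -0.028 0 0 0 0 0.3" --pt "-0.015 -0.028 0 0 0 0 0.3" --pt "-0.015 -0.028 0 0 0 0 0.3" --pt "-0.015 -0.028 0 0 0 0 0.3" --pt "-0.015 -0.028 0 0 0 0 0.3" --pt "0 0 0 0 0 0 0.3"

```text
clock: 16.38
position: [0.5798, -0.1029, 0.1028]
ee_rot: [0.647, 0.762, -0.0, -0.0]
ft_force: [0.8, 0.4, 0.5]
grip_width: 0.649
```

```bash
python3 go.py 584 -102 6 10; python3 wr.py w9 33 40
```

```text
clock 16.38 pos [ 579.8 -102.9  102.8] jaw 9.3 tilt z [-0.001 -0.    -1.   ] w 0.649 F [0.8 0.4 0.5] j [-0.31  0.38  0.5   1.73 -0.21  1.08  0.42]
tool delta now mm [ 0.2  4.4 96.8] turn z -0.7 delta after turn [ 0.2  4.4 96.8]
px [543.   5.] n 73 c 711.2 58.3 2r 10.1 z 35.0
px [452.  46.] n 1176 c 662.0 25.3 2r 23.2 z 35.9
px [504. 108.] n 617 c 706.5 -3.5 2r 18.7 z 34.0
px [290. 225.] n 1042 c 584.7 -102.8 2r 25.5 z 36.9
```

View pics/w9.png

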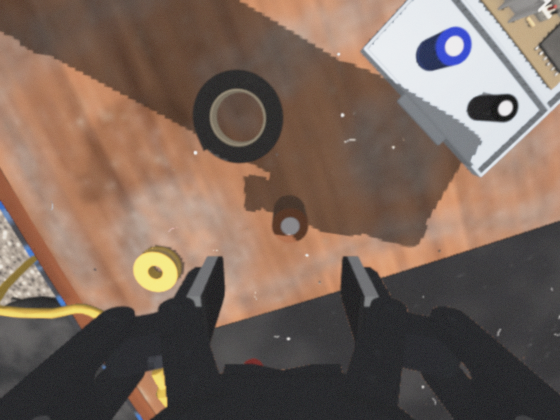

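Emit:
move_arm --pt "0 0.0045 0.025 0 0 0 0.3" --pt "0 0 0.03 0 0 0 0.3" --pt "0 0 0.025 0 0 0 0.3" --pt "0 0 0.015 0 0 0 0.3" --pt "0 0 0 0 0 0 0.3" --pt "0 0 0 0 0 0 0.3" --pt "0 0 0 0 0 0 -1" --pt "0 0 0 0 0 0 -1" --pt "0 0 0 0 0 0 -1" --pt "0 0 0 0 0 0 -1"

```text
clock: 17.68
position: [0.5866, -0.1001, 0.0086]
ee_rot: [0.646, 0.763, 0.0, 0.0]
ft_force: [-1.1, 0.6, 6.9]
grip_width: 0.279
```

```bash
python3 go.py 584 -102 6 10
```

```text
clock 17.68 pos [ 586.6 -100.1    8.6] jaw 9.5 tilt z [ 0.001  0.    -1.   ] w 0.279 F [-1.1  0.6  6.9] j [-0.27  0.52  0.46  1.78 -0.28  0.91  0.47]
tool delta now mm [-1.5 -2.9  2.6] turn z -0.5 delta after turn [-1.4 -2.9  2.6]
```

Emit:
move_arm --pt "0 0 -0.02 0 0 0 -1" --pt "0 0 -0.03 0 0 0 -1" --pt "0 0 -0.03 0 0 0 -1" --pt "0 0 -0.02 0 0 10 -1" --pt "0 0 0 0 0 9.5 -1" --pt "0 0 0 0 0 9 -1" --pt "0 0 0 0 0 0 -1"

```text
clock: 18.55
position: [0.5863, -0.1001, 0.1088]
ee_rot: [0.814, 0.581, 0.0, 0.0]
ft_force: [0.2, 0.2, -0.2]
grip_width: 0.279
```

```bash
python3 go.py 519.3 285.7 105 -19
```

```text
clock 18.55 pos [ 586.3 -100.1  108.8] jaw -18.9 tilt z [ 0.001  0.    -1.   ] w 0.279 F [ 0.2  0.2 -0.2] j [-0.39  0.41  0.6   1.72 -0.25  1.1  -0.04]
tool delta now mm [ 343.3 -188.3    3.8] turn z 0.1 delta after turn [ 342.9 -188.9    3.8]
```

Emit:
move_arm --pt "0.034 -0.0188 0 0 0 0 -1" --pt "0.034 -0.0188 0 0 0 0 -1" --pt "0.034 -0.0188 0 0 0 0 -1" --pt "0.034 -0.0188 0 0 0 0 -1" --pt "0.034 -0.0188 0 0 0 0 -1" --pt "0.034 -0.0188 0 0 0 0 -1" --pt "0.034 -0.0188 0 0 0 0 -1" --pt "0.034 -0.0188 0 0 0 0 -1" --pt "0.034 -0.0188 0 0 0 0 -1" --pt "0 0 0 0 0 0 -1"

```text
clock: 19.8
position: [0.5243, 0.2481, 0.1082]
ee_rot: [0.811, 0.585, 0.0, -0.001]
ft_force: [0.2, -0.2, -0.4]
grip_width: 0.28
```

```bash
python3 go.py 519.3 285.7 105 -19
```

```text
clock 19.8 pos [524.3 248.1 108.2] jaw -18.4 tilt z [-0.     0.001 -1.   ] w 0.28 F [ 0.2 -0.2 -0.4] j [-0.9   0.35  0.46  1.75 -0.18  1.08 -0.7 ]
tool delta now mm [ 34.1 -16.6   3.2] turn z 0.6 delta after turn [ 33.9 -17.    3.2]
```

Emit:
move_arm --pt "0.02 -0.01 0 0 0 0 -1" --pt "0.014 -0.007 0 0 0 0.6 -1" --pt "0 0 0 0 0 0 -1" --pt "0 0 0 0 0 0 -1"

```text
clock: 20.3
position: [0.5207, 0.2812, 0.1078]
ee_rot: [0.817, 0.577, -0.0, 0.0]
ft_force: [-0.2, 0.5, -0.4]
grip_width: 0.282
```

```bash
python3 go.py 519.3 285.7 12 -19;  python3 wr.py w10 8 16
```

```text
clock 20.3 pos [520.7 281.2 107.8] jaw -19.6 tilt z [ 0. -0. -1.] w 0.282 F [-0.2  0.5 -0.4] j [-0.94  0.38  0.45  1.72 -0.18  1.09 -0.77]
tool delta now mm [ 3.8 -2.8 95.8] turn z -0.6 delta after turn [ 3.9 -2.8 95.8]
px [279. 159.] n 3858 c 530.8 319.5 2r 184.1 z 11.3
px [269.  96.] n 279 c 539.8 364.6 2r 16.9 z 10.4
px [293. 123.] n 265 c 549.6 341.0 2r 17.0 z 10.3
px [418. 235.] n 1462 c 627.9 203.1 2r 155.4 z 11.3
px [454. 219.] n 360 c 652.1 219.9 2r 72.8 z 12.0
px [417. 247.] n 92 c 611.6 216.8 2r 17.2 z 12.1
px [101. 268.] n 175 c 356.0 282.3 2r 20.1 z 11.8
px [489. 316.] n 402 c 646.7 130.7 2r 73.0 z 10.8
px [192. 304.] n 87 c 420.0 228.8 2r 16.5 z 11.1
px [516. 323.] n 477 c 689.7 94.8 2r 73.7 z 10.9
px [ 59. 356.] n 1794 c 261.9 210.8 2r 156.7 z 12.9
px [543. 341.] n 363 c 710.0 78.3 2r 43.2 z 12.2
px [511. 349.] n 116 c 674.5 84.7 2r 14.9 z 11.9
```

View pics/w10.png

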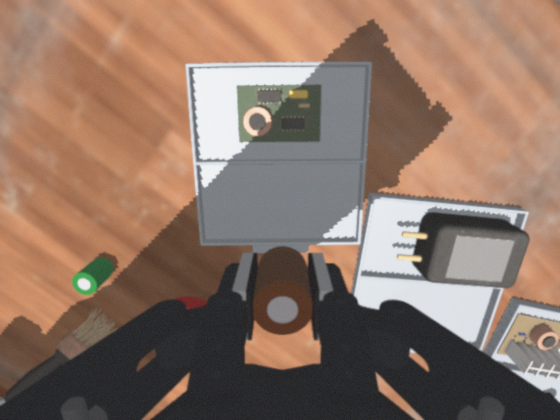

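The brown cap is held upright at (283,305) over the module tray, whose centre measures (531,319). Lowering.

Emit:
move_arm --pt "0.004 -0.003 0.025 0 0 0 -1" --pt "0 0 0.03 0 0 0 -1" --pt "0 0 0.022 0 0 0 -1" --pt "0 0 0.01 0 0 0 -1" --pt "0 0 0.004 0 0 0 -1" --pt "0 0 0.002 0 0 0 -1" --pt "0 0 0 0 0 0 -1" --pt "0 0 0 0 0 0 -1"

```text
clock: 21.35
position: [0.5192, 0.2869, 0.0153]
ee_rot: [0.817, 0.577, 0.0, -0.0]
ft_force: [0.5, -1.0, -0.4]
grip_width: 0.28
```

```bash
python3 go.py 519.3 285.7 12 -19
```

```text
clock 21.35 pos [519.2 286.9  15.3] jaw -19.5 tilt z [ 0.001  0.001 -1.   ] w 0.28 F [ 0.5 -1.  -0.4] j [-0.91  0.5   0.41  1.78 -0.24  0.92 -0.74]
tool delta now mm [-1.1  0.5  3.3] turn z -0.5 delta after turn [-1.1  0.5  3.3]
```

Emit:
move_arm --pt "0 0 0.002 0 0 0 -1" --pt "0 0 0.0015 0 0 0 -1" --pt "0 0 0 0 0 0 -1" --pt "0 0 0 0 0 0 -0.1" --pt "0 0 0 0 0 0 -0.1" --pt "0 0 -0.005 0 0 0 -0.1" --pt "0 0 -0.02 0 0 0 -0.1" --pt "0 0 -0.03 0 0 0 -0.1" --pt "0 0 -0.04 0 0 0 0.2" --pt "0 0 0 0 0 0 0.2"

```text
clock: 22.6
position: [0.5211, 0.2877, 0.1111]
ee_rot: [0.817, 0.577, 0.004, -0.0]
ft_force: [-0.3, 0.3, -0.3]
grip_width: 0.603
```

```bash
python3 go.py 356 283 105 -25; python3 wr.py w11 35 43
```

```text
clock 22.6 pos [521.1 287.7 111.1] jaw -19.6 tilt z [ 0.006  0.004 -1.   ] w 0.603 F [-0.3  0.3 -0.3] j [-0.95  0.38  0.45  1.71 -0.18  1.09 -0.78]
tool delta now mm [ -59.8 -154.     5.1] turn z 5.4 delta after turn [ -74.1 -147.7    5.1]
px [280. 227.] n 1000 c 517.5 284.3 2r 25.6 z 39.8
px [476. 264.] n 2357 c 649.8 205.2 2r 69.6 z 35.3
```

View pics/w11.png

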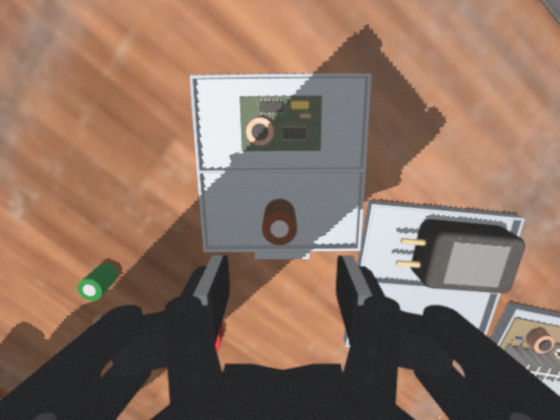

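The brown cap stands in its well at (280,227), z = 40 mm. Now the green one.

Emit:
move_arm --pt "0 0 0 0 0 5.4 0.2" --pt "-0.0148 -0.0295 0.001 0 0 0 0.2" --pt "-0.0148 -0.0295 0.001 0 0 0 0.2" --pt "-0.0148 -0.0295 0.001 0 0 0 0.2" --pt "-0.0148 -0.0295 0.001 0 0 0 0.2" --pt "-0.0148 -0.0295 0 0 0 0 0.2" --pt "0 0 0 0 0 0 0.2" --pt "0 0 0 0 0 0 0.2"

```text
clock: 23.65
position: [0.3544, 0.2818, 0.1025]
ee_rot: [0.843, 0.538, 0.0, -0.0]
ft_force: [0.7, -0.4, 0.4]
grip_width: 0.597
```

```bash
python3 go.py 356 282.8 4 -25; python3 wr.py w12 25.5 34
```

```text
clock 23.65 pos [354.4 281.8 102.5] jaw -25.0 tilt z [ 0.  0. -1.] w 0.597 F [ 0.7 -0.4  0.4] j [-1.18  0.07  0.42  2.07 -0.03  1.01 -1.18]
tool delta now mm [ 1.5  1.  98.5] turn z 0.0 delta after turn [ 1.5  1.  98.5]
px [493. 117.] n 291 c 515.5 285.4 2r 24.6 z 30.3
px [284. 219.] n 627 c 355.5 282.4 2r 20.4 z 28.8
```

View pics/w12.png

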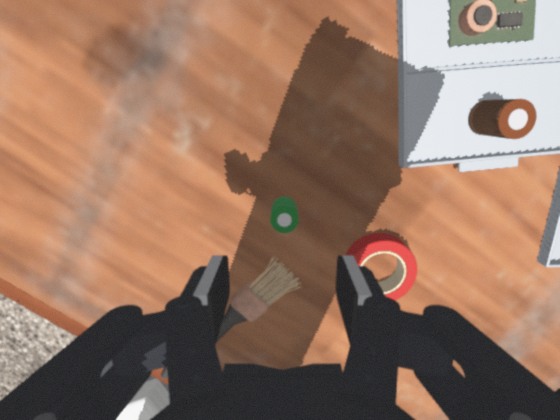

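The green cap is at (284,219), centred between the fingers, with the tape and brush clear of them.

Emit:
move_arm --pt "0.001 0.001 0.025 0 0 0 0.2" --pt "0 0 0.03 0 0 0 0.2" --pt "0 0 0.027 0 0 0 0.2" --pt "0 0 0.016 0 0 0 0.2" --pt "0 0 0 0 0 0 0.2" --pt "0 0 0 0 0 0 0.2" --pt "0 0 0 0 0 0 -1" --pt "0 0 0 0 0 0 -1" --pt "0 0 0 0 0 0 -1" --pt "0 0 0 0 0 0 -1"

```text
clock: 24.95
position: [0.3556, 0.2828, 0.0051]
ee_rot: [0.843, 0.538, 0.001, -0.0]
ft_force: [-1.5, -0.5, 6.2]
grip_width: 0.223
```

```bash
python3 go.py 356 282.8 4 -25
```

```text
clock 24.95 pos [355.6 282.8   5.1] jaw -24.9 tilt z [ 0.001  0.001 -1.   ] w 0.223 F [-1.5 -0.5  6.2] j [-1.14  0.24  0.41  2.14 -0.14  0.78 -1.09]
tool delta now mm [0.1 0.3 1.1] turn z 0.1 delta after turn [0.2 0.3 1.1]
```

Emit:
move_arm --pt "0 0 -0.02 0 0 0 -1" --pt "0 0 -0.03 0 0 0 -1" --pt "0 0 -0.03 0 0 0 -1" --pt "0 0 -0.025 0 0 0 -1" --pt "0 0 0 0 0 0 -1"

```text
clock: 25.58
position: [0.3561, 0.2833, 0.1112]
ee_rot: [0.843, 0.538, 0.002, -0.001]
ft_force: [-0.2, -0.7, -0.4]
grip_width: 0.22
```

```bash
python3 go.py 602.7 150.2 105 -25; python3 wr.py w13 300 400
```

```text
clock 25.57 pos [356.1 283.3 111.2] jaw -25.0 tilt z [ 0.002  0.003 -1.   ] w 0.22 F [-0.2 -0.7 -0.4] j [-1.19  0.06  0.43  2.06 -0.03  1.03 -1.18]
tool delta now mm [-16.7 279.7   6.2] turn z 0.0 delta after turn [-16.4 279.7   6.2]
```

View pics/w13.png

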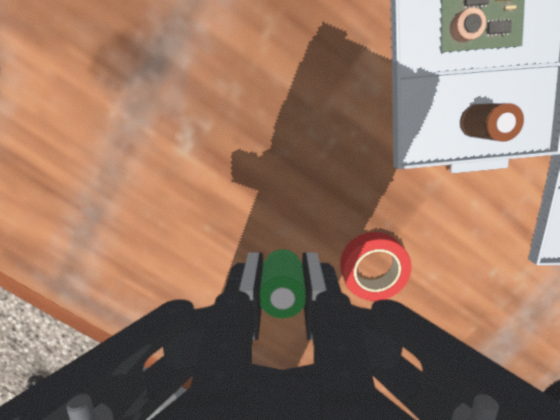

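The green cap is held upright at (283,290). Carrying it to the adapter tray.

Emit:
move_arm --pt "-0.002 0.035 0 0 0 0 -1" --pt "-0.002 0.035 0 0 0 0 -1" --pt "-0.002 0.035 0 0 0 0 -1" --pt "-0.002 0.035 0 0 0 0 -1" --pt "-0.002 0.035 0 0 0 0 -1" --pt "-0.002 0.035 0 0 0 0 -1" --pt "-0.002 0.035 0 0 0 0 -1" --pt "-0.002 0.035 0 0 0 0 -1" --pt "0 0 0 0 0 0 -1" --pt "0 0 0 0 0 0 -1"

```text
clock: 26.88
position: [0.6015, 0.1498, 0.1081]
ee_rot: [0.843, 0.538, -0.001, -0.0]
ft_force: [-0.1, 0.2, -0.8]
grip_width: 0.221
```

```bash
python3 go.py 602.7 150.2 8 -25; python3 wr.py w14 8 16
```

```text
clock 26.88 pos [601.5 149.8 108.1] jaw -24.9 tilt z [-0.002 -0.001 -1.   ] w 0.221 F [-0.1  0.2 -0.8] j [-0.76  0.46  0.57  1.64 -0.27  1.12 -0.55]
tool delta now mm [  0.9   1.  100.1] turn z 0.1 delta after turn [  0.9   1.  100.1]
px [63.  7.] n 150 c 526.6 344.7 2r 16.7 z 11.9
px [98. 89.] n 3239 c 522.9 294.8 2r 152.0 z 11.2
px [501.  83.] n 562 c 795.5 166.1 2r 54.4 z 12.1
px [284. 163.] n 3714 c 617.9 182.1 2r 184.6 z 11.3
px [108.  95.] n 164 c 520.5 282.6 2r 24.0 z 12.5
px [462. 256.] n 2618 c 704.1 40.3 2r 184.1 z 11.1
px [428. 220.] n 133 c 704.2 89.3 2r 19.6 z 12.1
px [ 58. 236.] n 479 c 410.5 206.2 2r 54.6 z 12.1
px [498. 239.] n 1270 c 747.6 54.7 2r 51.1 z 10.7
px [ 26. 254.] n 372 c 403.7 206.2 2r 35.0 z 12.3
px [462. 239.] n 230 c 722.9 64.4 2r 22.5 z 13.9
px [400. 244.] n 81 c 674.2 84.8 2r 14.4 z 12.0
px [407. 299.] n 100 c 664.3 30.8 2r 19.2 z 12.4
px [462. 310.] n 140 c 706.1 -1.7 2r 17.6 z 12.0
```

View pics/w14.png

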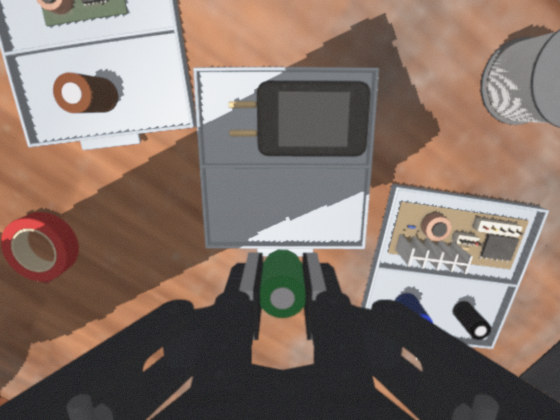

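Emit:
move_arm --pt "0.001 0 0.025 0 0 0 -1" --pt "0 0 0.03 0 0 0 -1" --pt "0 0 0.025 0 0 0 -1" --pt "0 0 0.012 0 0 0 -1" --pt "0 0 0.004 0 0 0 -1" --pt "0 0 0.001 0 0 0 -1" --pt "0 0 0 0 0 0 -1" --pt "0 0 0 0 0 0 -1"

```text
clock: 27.92
position: [0.6032, 0.1507, 0.0129]
ee_rot: [0.843, 0.538, 0.0, 0.0]
ft_force: [-0.3, 0.2, -0.5]
grip_width: 0.219
```

```bash
python3 go.py 602.7 150.2 8 -25
```

```text
clock 27.93 pos [603.2 150.7  12.9] jaw -25.0 tilt z [ 0.001  0.    -1.   ] w 0.219 F [-0.3  0.2 -0.5] j [-0.72  0.58  0.52  1.7  -0.34  0.95 -0.5 ]
tool delta now mm [-0.7 -0.2  4.9] turn z 0.0 delta after turn [-0.7 -0.2  4.9]
```

Emit:
move_arm --pt "0 0 0.003 0 0 0 -1" --pt "0 0 0.0015 0 0 0 -1" --pt "0 0 0 0 0 0 -1" --pt "0 0 0 0 0 0 -0.2" --pt "0 0 0 0 0 0 -0.2" --pt "0 0 -0.005 0 0 0 -0.2" --pt "0 0 -0.02 0 0 0 -0.2" --pt "0 0 -0.03 0 0 0 -0.2" --pt "0 0 -0.04 0 0 0 0" --pt "0 0 -0.04 0 0 0 0"

```text
clock: 29.18
position: [0.603, 0.1504, 0.1456]
ee_rot: [0.843, 0.538, 0.001, 0.0]
ft_force: [0.6, -0.9, -0.3]
grip_width: 0.497
```

Emit:
move_arm --pt "-0.04 0 -0.03 0 0 0 0" --pt "-0.04 0 -0.02 0 0 0 0" --pt "-0.04 0 0 0 0 0 0" --pt "0 0 0 0 0 0 0" --pt "0 0 0 0 0 0 0"

```text
clock: 29.8
position: [0.5525, 0.0424, 0.1938]
ee_rot: [0.843, 0.538, 0.001, -0.0]
ft_force: [0.4, 0.1, -0.7]
grip_width: 0.498
```

```bash
python3 go.py 602.7 150.2 8 -25;python3 wr.py w15 27 42
python3 - <<'E'
from h import *
p,d=viewer.camera("top"); cv2.imwrite("pics/top1.png",p[:,:,::-1])
p,d=viewer.camera("scene"); cv2.imwrite("pics/scene1.png",p[:,:,::-1])
E
```

```text
clock 29.8 pos [552.5  42.4 193.8] jaw -24.9 tilt z [ 0.001  0.001 -1.   ] w 0.498 F [ 0.4  0.1 -0.7] j [-0.73  0.22  0.66  1.74 -0.14  1.23 -0.47]
tool delta now mm [118.7  -0.  186. ] turn z 0.1 delta after turn [ 1.187e+02 -1.000e-01  1.860e+02]
px [307.   1.] n 293 c 638.2 184.6 2r 69.1 z 31.5
px [282.  57.] n 457 c 602.4 150.7 2r 20.3 z 31.9
px [412.  97.] n 489 c 693.0 72.6 2r 48.9 z 33.8
px [558. 157.] n 90 c 813.3 -42.0 2r 25.4 z 28.3
px [396. 159.] n 492 c 662.1 24.8 2r 23.1 z 35.8
px [449. 167.] n 333 c 707.0 -3.3 2r 18.8 z 33.9
```

View pics/w15.png

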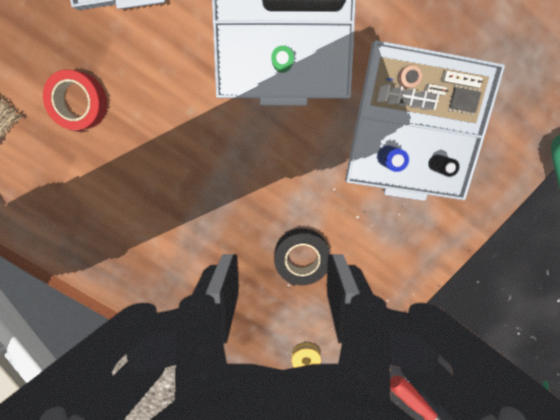

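View pics/scene1.png

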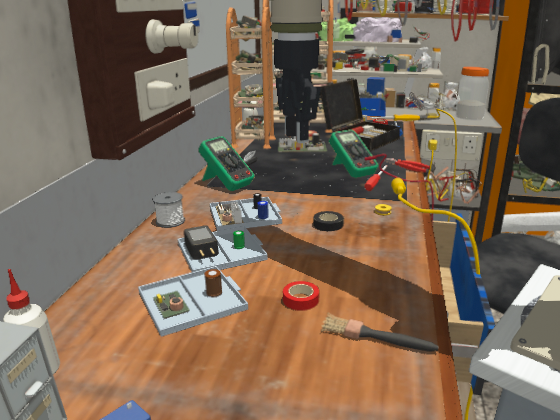

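View pics/top1.png

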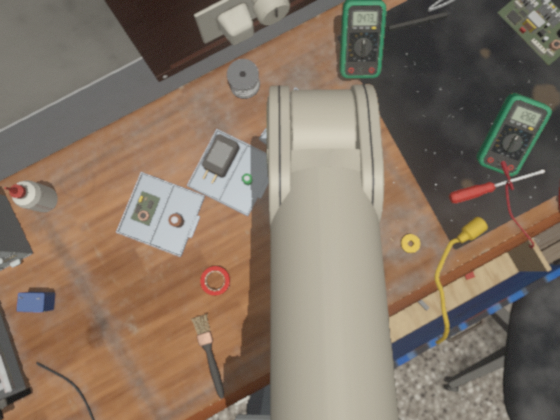

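In the scene picture all four caps stand upright in the correct wells: brown (213,283), green (239,239), blue (263,210) and black (257,201). The tapes (301,295 and 329,220) and reel (383,209) sit where they began, and the gripper is clear. Handing in.

```bash
python3 -c "
from workcell import manip
print(manip.hand_in()); print(manip.get_obs()['clock'])"
```

```text
the job is handed in; nothing more can be done
None
the job is handed in; nothing more can be done
```

I placed the four capacitors and handed the job in at about 30 s of the 88 s allowed. I worked in the order blue, black, brown, green: blue and black into the board tray, brown into the module tray, green into the adapter tray. The hand-in itself gave no verdict.

- **Placement:** in the last wrist-camera pictures every cap stood upright in its well. Measured top heights were 36 mm (blue), 34 mm (black), 40 mm (brown) and 32 mm (green). That is the cap height plus the 3 mm tray floor, to within about 1 mm.
- **Bystanders:** both tape rolls and the braid reel appear where they began in the final scene view. I compared them by eye and did not re-measure them. The arm hid the dark tape in the final top view.
- **Forces:** the highest wrist force I read was about 8 N, while gripping. I only read it between moves.
- **Camera agreement:** the top and wrist cameras agreed to within about 2 mm, and none of my checks failed.

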